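# Snap the cover onto the sample tube carrier

## Robot

A 6-joint arm with a two-finger parallel gripper is mounted at the origin on the work surface. World frame = base frame: x ahead of the robot, y to its left, z up, the work surface at z = 0. Lengths are in m, angles in rad, forces in N, time in s.
With the tool pointing down it reaches from about 0.425 to 0.95 m from the base axis. Payload 3.5 kg.
Tool frame: the origin (TCP) lies at the very end of the fingers, on their centre line; the grasp point (between the pads) lies 19 mm behind it (ctrl.grip_point_offset is the distance from the TCP to the grasp point, in m); z points along the fingers, y is the line along which they close (so a half turn about z gives the same grasp; the last joint's range is limited). The gripper opens to 85 mm and grips with 20 to 120 N. Pads are 22 mm wide; open, the fingers measure 114 mm over their backs; the gripper's body (76 mm by 85 mm) begins 54 mm behind the grasp point. The pads swing forward as they close: fully open they stand 13 mm farther back than shut.
Start: joints at [-1.311, 0.286, 1.577, -0, 1.279, -0.15], TCP at [0.269, -0.619, 0.202] pointing down, gripper open.
Joint ranges: [-2.77, 2.77], [-0.9, 2.22], [0.21, 2.48], [-1.53, 4.67], [0.24, 2.81], [-2.84, 2.84]. Speed limits (rad/s): [2.79, 2.79, 3.14, 3.14, 3.14, 3.14].

## Interface

Orientations are given as a unit quaternion [x, y, z, w].
In Python, from plant import telemetry, vision, ctrl gives the robot as it stands.
- The arm moves only by the tool arm_command, never from a script. Its argument "series" is one flat list of numbers, 7 for each row, row after row: the shift along the tool's x, y, z in cm, then the turn, a rotation vector about the tool's x, y, z in degrees, then the closure, from 0 (fully open) to 1 (shut). A call has 1 to 10 rows; each row is the pose to reach, as a shift and turn from the pose commanded when the call began, along the tool's axes at that moment; what a row does not reach only later rows make up. A row lasts 1/12 s, in which the tool goes at most 41.7 mm and 7.16 degrees, less where a joint would pass 70% of its speed; a pose out of reach is approached as far as the arm can. A call with a gripper value outside its range is refused whole. The fingers move at their own pace and stop on an object; "force" is the grip in N (left out, the last holds). Time passes only in rows, so rows that repeat a pose let the fingers close. It gives the time, the measured TCP pose, the force, the opening and the grip force at its end, in the units of the state.
- telemetry.get_state(): the state, without advancing time (a new reading comes with each control period).
- vision.read_camera(name): name is "side" or "top"; returns a dict with "color" (400x640x3 uint8, blue, green, red), "K" (3x3 intrinsics, pixels), "rvec" (rotation vector, rad) and "tvec" (3), from world to camera coordinates, as OpenCV has them. Camera axes: x right, y down, z forward; pixel columns grow to the right and rows downward; lengths in m; the calibration is good to about 2 mm. A picture is of the moment at which its call begins. There is no depth.
- ctrl.sign_off(): hands the job in; it is judged then, once.
The state is a dict: "time": time; "qpos": joint angles; "dq": joint speeds; "joint_efforts": joint torques, N m; "eef_pos": TCP position; "tcp_rot": TCP orientation; "contact_force": force on the tool from outside, world axes, zero at the start; "wrist_torque": the same for the moment, N m; "opening": opening from 0.0 (shut) to 1.0 (fully open); "finger_force": force on a finger pad.
Only numpy, scipy, OpenCV 4.12 (cv2) and the standard library are available. Lean on these libraries where they do the work, as an engineer would, in place of code of your own. Each camera call takes 0.05 s, during which the arm holds its last target. There are 200 camera calls.

## Task

Take the large cover with the blue grip and seat it flat and square in the rim of the grey tube carrier, so that it rests on the two yellow clips. Then press it straight down until both clips snap over its edges and it is fully home on the ledge, and finish while still pressing it down firmly: do not let up at the end. Leave everything else on the table where it is.

Things in the scene. Friction and masses are not known exactly. Their poses are not given: they have to be found in the camera images.
- cover: The cover to fit: white plate 120 (x) x 80 (y) x 5 mm, 0.08 to 0.17 kg, with a blue upright grip block on its middle, 46 (x) x 24 (y) mm, 42 mm tall (top 47 mm above the plate's underside). Origin: centre of the plate's underside; z up. Lies loose on the table, plate down. It fits either way round (half a turn makes no difference).
- carrier: Grey tube carrier fixed to the table, base 190 x 120 mm, eight blue-capped tubes inside, below the ledge. Origin: centre of its underside, on the table; x along its length, to clip_a; z up. Pocket for the cover 124 (x) x 84 (y) mm inside, 2 mm play all round; ledge 45 mm above the table; 6 mm walls, upright to 67 mm, then flared outward by 6 mm up to 77 mm.
- carrier_seat (a point): Centre of the pocket at ledge height, axes as the carrier's; the cover's origin comes here when home. Set down lightly, the cover rests on the clips with its underside about 15 mm above. Pressing then takes a force growing to about 12 N at some 9 mm above, where it lets go and drops to about 2 N until the plate meets the hard ledge.
- clip_a (a joint): Yellow sprung clip in the middle of the pocket's +x end, 24 mm wide, top 70 mm above the table; slides outward along the carrier's x, in m: 0 closed (nose 4 mm over the cover's edge), about 0.004 while the cover's edge passes, back to 0 by its spring once it has snapped over the plate.
- clip_b (a joint): The same clip at the -x end; grows outward along the carrier's -x.
- clip_a_nose (a point): Tip of clip_a's nose, its underside: 6.5 mm above the ledge; above it the nose is upright for 3 mm and then slopes back outward at 55 degrees from level.
- clip_b_nose (a point): Tip of clip_b's nose, likewise.
- small_cover: Not to be used: a smaller cover, white plate 90 x 60 x 5 mm with an orange grip block 46 x 24 x 42 mm, loose on the table. Origin: centre of its underside.
- gel_bottle: Bystander: clear bottle, 60 mm across, 160 mm tall, blue cap, standing. Origin: centre of its underside.
- jar: Bystander: amber jar, 56 mm across, 60 mm tall, white lid. Origin: centre of its underside.
- tube_rack: Bystander: white rack 50 x 110 mm with blue-capped tubes, 80 mm tall. Origin: centre of its underside.
- scanner: Bystander: black and grey hand scanner lying down, 150 x 65 x 38 mm. Origin: on its underside, under the middle of the black handle.
- swab_box: Bystander: cardboard box 75 x 120 x 50 mm. Origin: centre of its underside.
- ethanol: Bystander: white bottle, 64 mm across, 150 mm tall, red cap, standing. Origin: centre of its underside.
Not all that is in view belongs to the job. Leave any green or purple look-alike of the cover alone.

How it is judged:
On the way, in this order (a step that is already met when the one before it is completed fails the run):
1. the cover sits flat and square in the pocket, on the clips, not yet snapped (z of cover in the frame of carrier_seat between 0.008 and 0.021 m and horizontal distance between cover and carrier_seat below 0.006 m and angle between the x axis of cover and the x axis of carrier, either way round below 0.09 rad and angle between cover's own z axis and vertical below 0.1 rad and contact force between cover and carrier above 0.3 N), for 0.2 s.
2. both clips have snapped over the cover, which lies home on the ledge and is pressed (z of cover in the frame of carrier_seat below 0.002 m and horizontal distance between cover and carrier_seat below 0.005 m and value of joint each of clip_a, clip_b below 0.0015 m and contact force between cover and carrier above 5 N), for 0.2 s.
At the end, for the whole second after the job is handed in: The cover is home: origin within 2 mm of the seat in height, 5 mm sideways, square to 0.07 rad, tilt under 0.04 rad, at rest; both clips closed over it (under 1.5 mm open); the robot still touches it and presses it on the carrier with over 5 N through the last second (all of step 2 and z of cover in the frame of carrier_seat above -0.003 m and angle between the x axis of cover and the x axis of carrier, either way round below 0.07 rad and angle between cover's own z axis and vertical below 0.04 rad and linear speed of cover below 0.02 m/s and contact force between any of the fingers, the arm and cover above 3 N); the arm keeps its last pose, push and grip.
It fails at once if another thing on the table was pushed more than 30 mm (distance of any of small_cover, gel_bottle, jar, tube_rack, scanner, swab_box, ethanol from where it was at the start of the episode above 0.03 m).
It fails at once if a bottle was knocked over (angle between any of gel_bottle, ethanol's own z axis and vertical above 0.5 rad).
It also fails if it takes over 54 s, if anything falls off the work surface, if the arm or the gripper's body presses on something with over 40 N, if the wrist force passes 120 N, or if a joint passes its speed limit or range.

## Working session

There is one attempt and no reset: what is moved stays moved. The work goes in short steps, Python scripts to look and compute and a tool call to move; the robot and the scene stay as the last step left them, time stands still between calls to the robot, and variables do not carry over. Pictures are saved under pics/ and viewed, at most 11 in all, crops included, and the job is handed in when it is done.

Besides the shell and the picture viewer there is one more tool, called as a command line: name --argument value ..., lists and objects as JSON in quotes. arm_command: Moves the arm, as the interface text tells. Its arguments: {"type":"object","properties":{"series":{"type":"array","items":{"type":"number"}},"force":{"type":"number"}},"required":["series"]}

```bash
mkdir -p pics; ls
python3 - <<'E'
from plant import telemetry, vision, ctrl
import cv2
for n in ("top","side"):
    r=vision.read_camera(n); cv2.imwrite(f"pics/{n}0.png",r["color"]); print(n,r["K"],r["rvec"],r["tvec"])
print(telemetry.get_state(), ctrl.grip_point_offset)
E
```

```text
pics
top [[505.81963116   0.         318.51415543]
 [  0.         505.81963116 198.53404257]
 [  0.           0.           1.        ]] [ 2.12329255 -2.13552173  0.18840154] [0.00825356 0.52895965 1.51139258]
side [[516.17246199   0.         321.55782442]
 [  0.         516.17246199 197.39485435]
 [  0.           0.           1.        ]] [ 0.61832349 -2.44001851  1.42616177] [0.43249013 0.18920473 1.49599698]
{'time': 0.1, 'qpos': array([-1.31101441e+00,  2.87078513e-01,  1.57802289e+00, -4.67241772e-05,
        1.27861329e+00, -1.50004280e-01]), 'dq': array([-1.23707564e-03, -9.96925200e-04, -3.18946938e-03,  2.42909061e-03,
       -3.69733119e-04,  8.94601663e-05]), 'joint_efforts': array([ 5.20852336e-04, -4.07298589e+01, -2.93698937e+01, -1.36646822e-04,
        3.45666478e-03,  3.80218694e-06]), 'eef_pos': array([ 0.26877129, -0.61846672,  0.20068879]), 'tcp_rot': array([ 9.79080815e-01,  2.03468992e-01, -8.05399817e-05, -1.05819475e-03]), 'contact_force': array([ 0.18114103, -0.61659376, -0.00089669]), 'wrist_torque': array([ 0.00446122, -0.01384863, -0.03307393]), 'finger_force': 0.0, 'opening': 1.0031668123981825} 0.0187
```

View pics/top0.png

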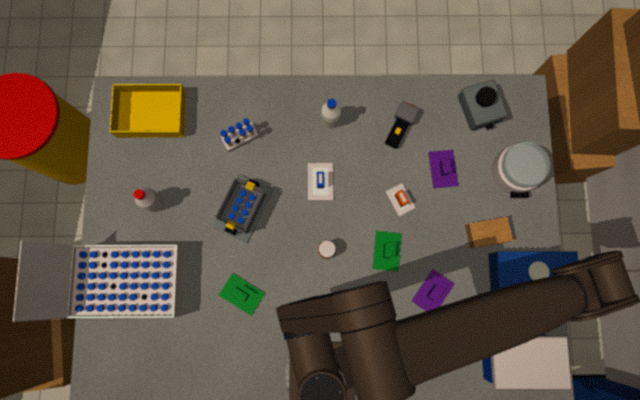

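View pics/side0.png

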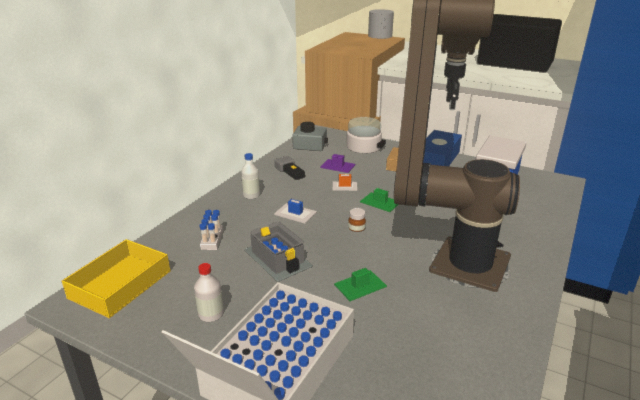

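Top view: candidates for the cover are white/blue (320,181), white/orange small cover (401,199), green (388,250) and (242,293), purple (443,168) and (433,290). By the description I choose (320,181). The carrier is at (241,207), with yellow clips at about (252,186) and (231,227).

```bash
cat > h.py <<'E'
import numpy as np, cv2
from plant import telemetry, vision, ctrl
def cam(n):
    r=vision.read_camera(n); R,_=cv2.Rodrigues(np.array(r["rvec"],float)); return r["color"],r["K"],R,np.array(r["tvec"],float)
def ray(c,uv,z):
    _,K,R,t=c; o=-R.T@t; d=R.T@np.linalg.inv(K)@np.array([uv[0],uv[1],1.0]); return o+d*(z-o[2])/d[2]
def proj(c,p):
    _,K,R,t=c; q=K@(R@np.asarray(p,float)+t); return q[:2]/q[2]
def blob(mask,roi,n=1):
    x0,y0,x1,y1=roi; m=np.zeros_like(mask); m[y0:y1,x0:x1]=mask[y0:y1,x0:x1]
    cs,_=cv2.findContours(m,cv2.RETR_EXTERNAL,cv2.CHAIN_APPROX_NONE)
    return sorted(cs,key=cv2.contourArea)[::-1][:n]
def rect(c,cnt,z):
    "min-area rectangle of a contour cast on plane z: centre, long, short, long-axis angle"
    P=np.array([ray(c,p,z)[:2] for p in cnt.reshape(-1,2)])
    (cx,cy),(w,h),a=cv2.minAreaRect((P*1000).astype(np.float32))
    if w<h: w,h,a=h,w,a+90
    return round(cx,1),round(cy,1),round(w,1),round(h,1),round((a+90)%180-90,2)
def hsv(c): return cv2.cvtColor(c[0],cv2.COLOR_BGR2HSV)
E
cat > m.py <<'E'
from h import *
c=cam("top"); H=hsv(c)
white=cv2.inRange(H,(0,0,165),(180,70,255)); blue=cv2.inRange(H,(100,120,50),(130,255,255)); yel=cv2.inRange(H,(18,130,90),(35,255,255))
roi=(295,150,345,212)
print("plate",rect(c,blob(white,roi)[0],.005)); print("grip",rect(c,blob(blue,roi)[0],.047))
for b in blob(yel,(205,165,280,250),2): print("clip",rect(c,b,.070),cv2.boundingRect(b))
for z in (.05,): 
  s=cam("side"); Hs=hsv(s)
  B=blob(cv2.inRange(Hs,(100,120,50),(130,255,255)),(270,190,325,225))[0]; print("side grip",rect(s,B,.03),cv2.boundingRect(B))
  for b in blob(cv2.inRange(Hs,(18,130,90),(35,255,255)),(240,215,320,280),2): print("side clip",cv2.boundingRect(b),rect(s,b,.07))
a=cv2.resize(c[0][140:250,200:350],None,fx=4,fy=4,interpolation=2); b=cv2.resize(s[0][180:290,230:330],None,fx=4,fy=4,interpolation=2)[:,:200*2]
cv2.imwrite("pics/crop1.png",a); cv2.imwrite("pics/crop2.png",b)
E
python3 m.py
```

```text
plate (593.5, 0.1, 117.1, 76.8, -0.33)
grip (590.5, 0.2, 44.4, 18.6, -0.33)
clip (566.3, 215.0, 28.4, 25.3, 71.0) (245, 181, 10, 10)
clip (447.1, 271.7, 26.0, 21.4, 63.34) (226, 221, 10, 9)
side grip (587.6, 9.5, 86.6, 47.3, -59.67) (288, 200, 15, 14)
side clip (285, 248, 10, 13) (431.7, 295.6, 55.9, 24.8, -58.9)
side clip (260, 227, 11, 9) (555.3, 231.5, 44.6, 26.7, -50.55)
```

View pics/crop1.png

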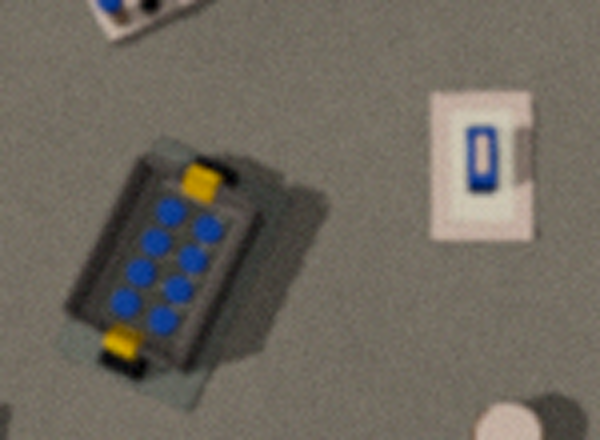

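The crop confirms the white plate with the blue grip (ring at the grip's top, crop (482,158)). The carrier lies open, with its clips at crop (202,183) and (122,342). One refinement of the carrier, then I move.

```bash
cat >> h.py <<'E'
def rel(target,ang):
    "tool-axis shift (cm) and z turn (deg) to bring TCP to target with tool x at ang deg in world"
    from scipy.spatial.transform import Rotation as Ro
    s=telemetry.get_state(); R=Ro.from_quat(s["tcp_rot"]); M=R.as_matrix()
    g=np.deg2rad(ang); T=np.array([[np.cos(g),np.sin(g),0],[np.sin(g),-np.cos(g),0],[0,0,-1]])
    print("t",round(s["time"],2),"pos",s["eef_pos"].round(4),"F",np.round(s["contact_force"],2),"open",round(s["opening"],3),"ff",round(s["finger_force"],1),"q",s["qpos"].round(2))
    print("shift cm",(M.T@(np.array(target)-s["eef_pos"])*100).round(2),"turn deg",np.rad2deg(Ro.from_matrix(M.T@T).as_rotvec()).round(2))
E
python3 - <<'E'
from h import *
c=cam("top"); H=hsv(c); print("cam",(-c[2].T@c[3]).round(3))
bl=cv2.inRange(H,(100,120,50),(130,255,255))
P=[]
for b in blob(bl,(215,175,270,240),12):
    if cv2.contourArea(b)<6: continue
    m=cv2.moments(b); P.append(ray(c,(m["m10"]/m["m00"],m["m01"]/m["m00"]),.04)[:2])
P=np.array(P)*1000; print(len(P),P.round(0).tolist(),"caps mean",P.mean(0)); 
w=np.linalg.svd(P-P.mean(0))[2][0]; print("ang",np.rad2deg(np.arctan(w[1]/w[0])))
# dark walls + everything of the carrier (non-table): outline of rim at .077 drawn as check
gimg=cv2.resize(c[0][155:255,195:295],None,fx=6,fy=6,interpolation=2)
for (z,L,W,col) in ((.077,148,108,(0,0,255)),(.045,124,84,(0,255,0)),(.0,190,120,(255,0,255))):
    a=np.deg2rad(-25.4); e=np.array([np.cos(a),np.sin(a)]); f=np.array([-e[1],e[0]])
    pts=[proj(c,[*(np.array([.507,.2435])+sx*L/2000*e+sy*W/2000*f),z]) for sx,sy in((1,1),(1,-1),(-1,-1),(-1,1))]
    cv2.polylines(gimg,[np.int32((np.array(pts)-[195,155]+.5)*6)],True,col,1)
cv2.imwrite("pics/car.png",gimg)
rel([.5935,0,.15],-.3)
E
```

```text
cam [0.256 0.007 1.581]
6 [[539.0, 247.0], [491.0, 269.0], [465.0, 246.0], [536.0, 212.0], [513.0, 223.0], [489.0, 235.0]] caps mean [505.59050173 238.70667536]
ang -24.85481606125211
t 0.25 pos [ 0.2689 -0.6188  0.2012] F [-0.23  0.55 -0.02] open 1.0 ff 0.0 q [-1.31  0.29  1.58  0.    1.28 -0.15]
shift cm [ 54.43 -43.81   5.19] turn deg [-0.07  0.   23.78]
```

View pics/car.png

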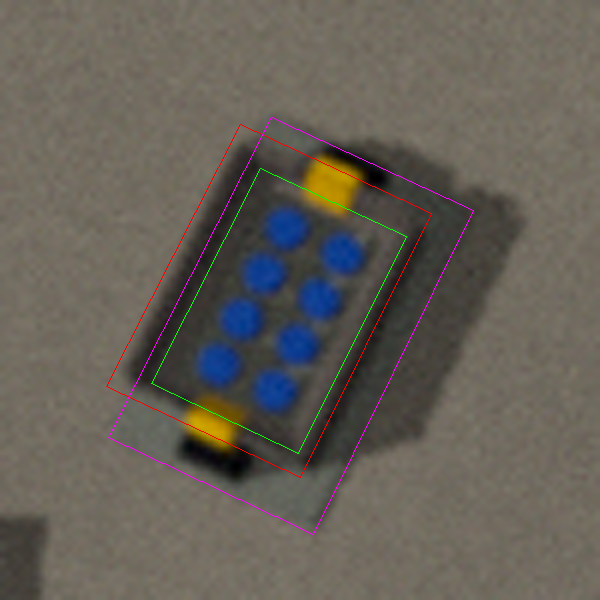

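The drawn outlines agree with the base corners and cap centres to about 1 mm: carrier seat at (0.507, 0.2435), long axis at about -25.6°. Moving above the cover.

arm_command --series '[4,-3.2,0,0,0,3,0,8,-6.4,0,0,0,6,0,12,-9.6,0,0,0,9,0,16,-12.8,0,0,0,12,0,20,-16,0,0,0,15,0,24,-19.2,0,0,0,18,0,28,-22.4,0,0,0,20,0,31,-25,0,0,0,22,0,34,-27.4,0,0,0,23.8,0,37,-29.8,0,0,0,23.8,0]'

```text
time: 1.08
eef_pos: [0.4631, -0.2482, 0.2021]
tcp_rot: [1.0, -0.003, 0.0, 0.0]
contact_force: [0.4, -1.0, 0.5]
opening: 1.005
finger_force: 0.0
```

```bash
python3 -c "
from h import *
rel([.5935,0,.10],-.3)"
```

```text
t 1.08 pos [ 0.4631 -0.2482  0.2021] F [ 0.41 -1.03  0.51] open 1.005 ff 0.0 q [-0.69 -0.05  1.94  0.    1.25  0.89]
shift cm [ 12.86 -24.91  10.21] turn deg [ 0.02 -0.03 -0.1 ]
```

arm_command --series '[2,-3.6,0,0,0,0,0,4,-7.2,0,0,0,0,0,6,-10.8,1,0,0,0,0,8,-14.4,3,0,0,0,0,9.4,-17.5,6,0,0,0,0,10.4,-19.8,8,0,0,0,0,10.4,-19.8,10,0,0,0,0,10.4,-19.8,10,0,0,0,0,10.4,-19.8,10,0,0,0,0,10.4,-19.8,10,0,0,0,0]'

```text
time: 1.92
eef_pos: [0.5684, -0.0536, 0.1033]
tcp_rot: [1.0, -0.003, 0.001, 0.0]
contact_force: [0.1, 0.3, 0.2]
opening: 0.998
finger_force: 0.0
```

```bash
python3 -c "
from h import *
rel([.5930,0.0002,.012],-.33)"
```

```text
t 1.92 pos [ 0.5684 -0.0536  0.1033] F [0.15 0.35 0.22] open 0.998 ff 0.0 q [-0.27  0.16  1.92 -0.    1.06  1.31]
shift cm [ 2.41 -5.4   9.13] turn deg [ 0.04 -0.11 -0.03]
```

arm_command --series '[1.5,-3.4,0,0,0,0,0,2.4,-5.4,0,0,0,0,0,2.4,-5.4,0,0,0,0,0,2.4,-5.4,2,0,0,0,0,2.4,-5.4,4,0,0,0,0,2.4,-5.4,4,0,0,0,0]'

```text
time: 2.42
eef_pos: [0.5899, 0.0001, 0.0599]
tcp_rot: [1.0, -0.003, -0.002, -0.0]
contact_force: [-1.0, 0.5, -1.5]
opening: 0.998
finger_force: 0.0
```

```bash
python3 -c "
from h import *
rel([.5930,0.0002,.012],-.33)"
```

```text
t 2.42 pos [5.899e-01 1.000e-04 5.990e-02] F [-0.98  0.45 -1.47] open 0.998 ff 0.0 q [-0.17  0.26  1.89 -0.    1.    1.41]
shift cm [ 0.33 -0.01  4.79] turn deg [-0.02  0.25 -0.07]
```

arm_command --series '[0.2,0,1.5,0,0,0,0,0.2,0,3,0,0,0,0,0.2,0,4,0,0,0,0,0.2,0,4.7,0,0,0,0,0.2,0,4.7,0,0,0,0,0.2,0,4.7,0,0,0,0]'

```text
time: 2.92
eef_pos: [0.5942, 0.0007, 0.0155]
tcp_rot: [1.0, -0.003, 0.0, 0.0]
contact_force: [0.8, 0.1, -0.3]
opening: 0.995
finger_force: 0.0
```

Run:
```python
from h import *
rel([.5930,0.0002,.012],-.33)
c=cam("top");s=cam("side")
a=cv2.resize(c[0][130:230,270:370],(500,500),interpolation=2); b=cv2.resize(s[0][150:250,250:350],(300,300),interpolation=2)
o=np.zeros((500,800,3),np.uint8); o[:,:500]=a; o[:300,500:]=b; cv2.imwrite("pics/grasp.png",o)
```

```text
t 2.92 pos [0.5942 0.0007 0.0155] F [ 0.83  0.05 -0.33] open 0.995 ff 0.0 q [-0.17  0.33  1.89 -0.    0.92  1.41]
shift cm [-0.12  0.05  0.35] turn deg [ 0.01 -0.02 -0.02]
```

View pics/grasp.png

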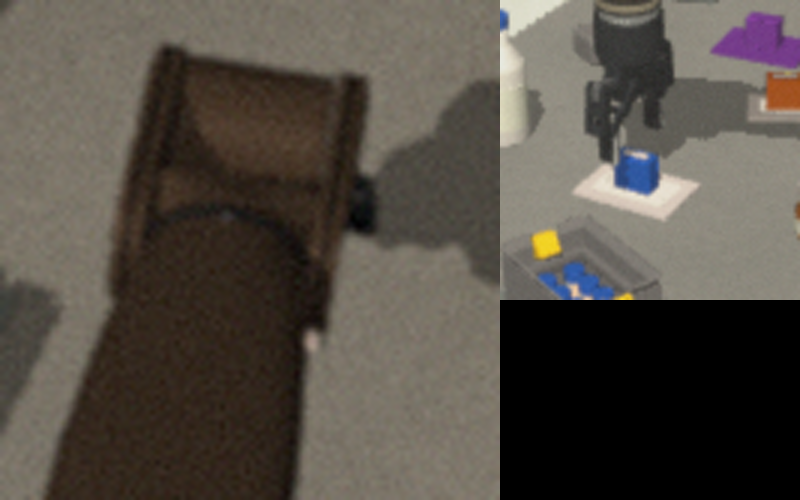

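Run:
```python
from h import *
s=cam("side")
print("cam",(-s[2].T@s[3]).round(3))
for p in ([.594,0,.0155],[.594,.0425,.03],[.594,-.0425,.03],[.594,.057,.03],[.594,-.057,.03],[.5935,0,.047],[.5935,0,0],[.5935,.06,.03],[.65,0,.03]): print(p,((proj(s,p)-[250,150])*3).round(0)+[500,0])
```

```text
cam [-0.196  1.271  0.899]
[0.594, 0, 0.0155] [634. 175.]
[0.594, 0.0425, 0.03] [614. 181.]
[0.594, -0.0425, 0.03] [653. 147.]
[0.594, 0.057, 0.03] [607. 187.]
[0.594, -0.057, 0.03] [660. 142.]
[0.5935, 0, 0.047] [634. 151.]
[0.5935, 0, 0] [635. 187.]
[0.5935, 0.06, 0.03] [606. 188.]
[0.65, 0, 0.03] [592. 152.]
```

Run:
```python
from h import *
s=cam("side")
cv2.imwrite("pics/grasp2.png",cv2.resize(s[0][165:225,265:325],(600,600),interpolation=2))
rel([.5930,0.0002,.012],-.33)
```

```text
t 3.12 pos [0.5948 0.001  0.016 ] F [-0.19  0.03  0.63] open 0.997 ff 0.0 q [-0.17  0.33  1.89  0.    0.92  1.41]
shift cm [-0.18  0.08  0.4 ] turn deg [ 0.02 -0.11  0.01]
```

View pics/grasp2.png

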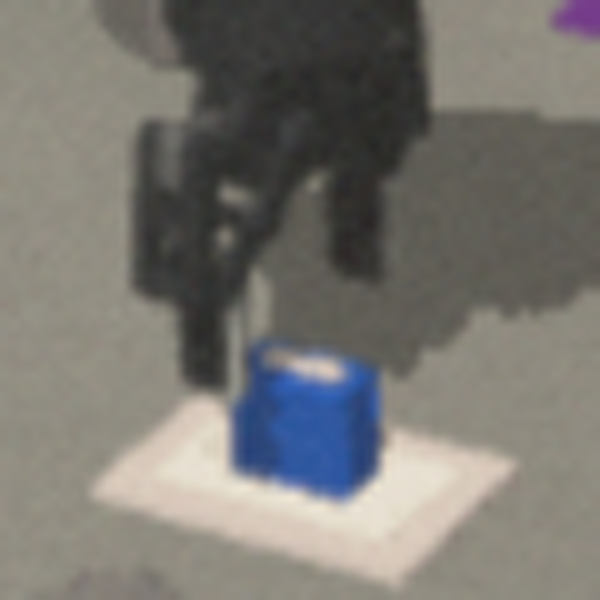

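The side view shows the block between the fingers, with the +y tip at about (285,203) and the -y tip at about (301,192). They look higher than expected, so I close partway and look again before gripping.

arm_command --series '[-0.1,0,0,0,0,0,0.5,-0.1,0,0,0,0,0,0.5,-0.1,0,0,0,0,0,0.5,-0.1,0,0,0,0,0,0.5,-0.1,0,0,0,0,0,0.5]' --force 40

```text
time: 3.53
eef_pos: [0.593, 0.0011, 0.0149]
tcp_rot: [1.0, -0.003, -0.0, -0.0]
contact_force: [0.7, -0.9, -0.3]
opening: 0.498
finger_force: 0.0
```

Run:
```python
from h import *
s=cam("side")
cv2.imwrite("pics/grasp3.png",cv2.resize(s[0][165:225,265:325],(600,600),interpolation=2))
rel([.5930,0.0002,.012],-.33)
```

```text
t 3.58 pos [0.593  0.0012 0.0149] F [-0.53  0.13  0.18] open 0.495 ff 0.0 q [-0.17  0.33  1.9   0.    0.91  1.41]
shift cm [0.   0.1  0.29] turn deg [-0.    0.    0.01]
```

View pics/grasp3.png

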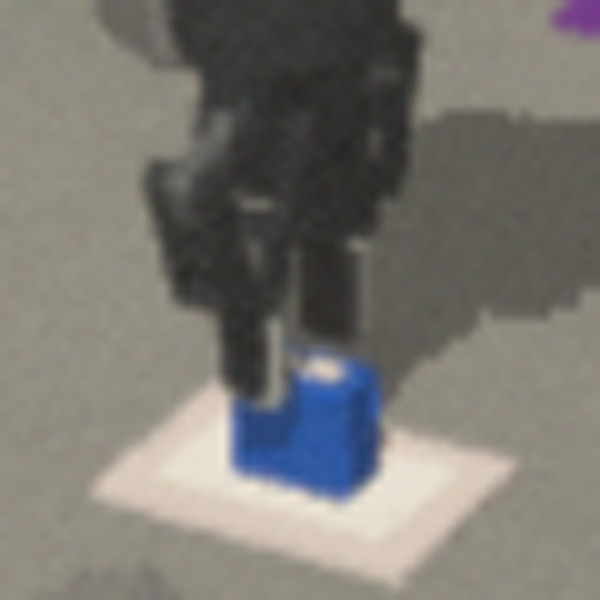

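Run:
```python
from h import *
s=cam("side"); c=s
def rayy(uv,y):
    _,K,R,t=s; o=-R.T@t; d=R.T@np.linalg.inv(K)@np.array([uv[0],uv[1],1.0]); return (o+d*(y-o[1])/d[1]).round(4)
g=lambda x,y:(x/10+265-.45,y/10+165-.45)
print("+y tip",rayy(g(258,405),.022),rayy(g(258,400),.029)," -y tip",rayy(g(328,340),-.021))
for n,p,z in(("face corner",(235,475),.005),("face corner",(345,498),.005),("corner",(380,468),.005),("top front",(345,380),.047),("plate L",(90,495),.005),("plate far",(215,380),.005),("plate R",(520,465),.005),("plate near",(397,583),.005)): print(n,ray(s,g(*p),z).round(4))
m=cv2.inRange(hsv(s),(0,0,165),(180,70,255)); cs=blob(m,(268,195,322,226)); print("side plate",rect(s,cs[0],.005))
```

```text
+y tip [0.5974 0.022  0.0387] [0.5928 0.029  0.0455]  -y tip [ 0.5959 -0.021   0.0424]
face corner [0.6109 0.0166 0.005 ]
face corner [0.5708 0.0118 0.005 ]
corner [ 0.5703 -0.0105  0.005 ]
top front [0.573  0.0063 0.047 ]
plate L [0.6466 0.0507 0.005 ]
plate far [ 0.6506 -0.0346  0.005 ]
plate R [ 0.5298 -0.0347  0.005 ]
plate near [0.5289 0.0495 0.005 ]
side plate (591.0, 8.6, 121.2, 89.7, 1.68)
```

By the side view the cover is at about x 0.591 and the fingertips are still high on the grip. TCP z = 0.006 keeps the tips clear of the plate either way, so I lower 9 mm and grip.

arm_command --series '[-0.2,0,0.5,0,0,0,0.5,-0.2,0,0.9,0,0,0,0.5,-0.2,0,0.9,0,0,0,0.5,-0.2,0,0.9,0,0,0,0.8,-0.2,0,0.9,0,0,0,1,-0.2,0,0.9,0,0,0,1,-0.2,0,0.9,0,0,0,1,-0.2,0,0.9,0,0,0,1]' --force 90

```text
time: 4.3
eef_pos: [0.5912, 0.0011, 0.006]
tcp_rot: [1.0, -0.003, 0.0, 0.0]
contact_force: [0.6, -0.3, 0.3]
opening: 0.246
finger_force: 90.1
```

Run:
```python
from h import *
s=cam("side")
cv2.imwrite("pics/grasp4.png",cv2.resize(s[0][165:225,265:325],(600,600),interpolation=2))
rel([.5930,0.0002,.12],-.33)
```

```text
t 4.35 pos [0.5912 0.0011 0.006 ] F [ 0.67  0.22 -0.63] open 0.253 ff 90.1 q [-0.17  0.34  1.9   0.    0.9   1.41]
shift cm [  0.19   0.09 -11.4 ] turn deg [ 0.   -0.03  0.01]
```

View pics/grasp4.png

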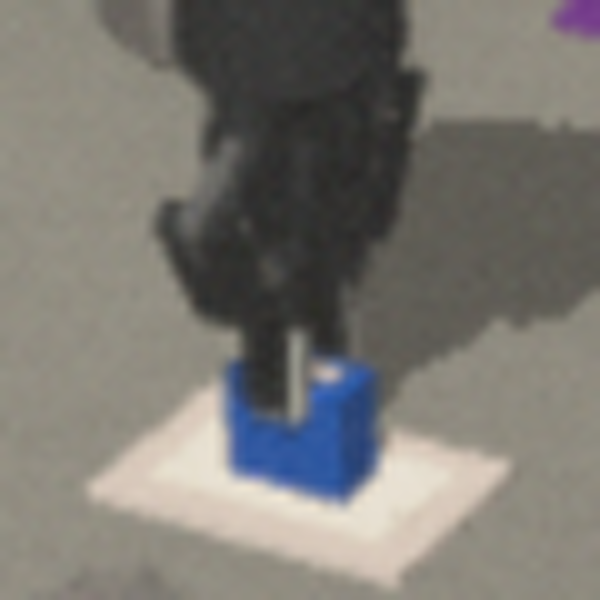

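Gripped: opening 0.25, 90 N, about 18 mm of pad on the grip. Lifting and carrying to above the carrier.

arm_command --series '[0,0,-1,0,0,0,1,0,0,-3,0,0,0,1,0,0,-6,0,0,0,1,0,0,-9,0,0,0,1,0,0,-12,0,0,0,1,0,0,-12,0,0,0,1]' --force 100

```text
time: 4.85
eef_pos: [0.5956, 0.0005, 0.1343]
tcp_rot: [1.0, -0.003, 0.007, 0.001]
contact_force: [2.6, 0.1, 0.1]
opening: 0.247
finger_force: 98.4
```

Run:
```python
from h import *
rel([.506,0.2435,.12],-25.6)
```

```text
t 4.85 pos [5.956e-01 5.000e-04 1.343e-01] F [2.6  0.12 0.13] open 0.247 ff 98.4 q [-0.17  0.17  1.84  0.    1.11  1.41]
shift cm [ -9.11 -24.25   1.26] turn deg [-0.05 -0.78 25.29]
```

arm_command --series '[-1,-3,0,0,0,4,1,-2,-6,0,0,0,8,1,-3,-9,0,0,0,12,1,-4,-12,0,0,0,16,1,-5.2,-15,0,0,0,19,1,-6.3,-18,0,0,0,22,1,-7.3,-21,0,0,0,25.3,1,-8,-23,0,0,0,25.3,1,-8.5,-24.2,0,0,0,25.3,1,-8.5,-24.2,0,0,0,25.3,1]'

```text
time: 5.68
eef_pos: [0.5058, 0.2455, 0.1254]
tcp_rot: [0.975, -0.22, -0.001, 0.0]
contact_force: [0.6, -0.9, -1.6]
opening: 0.252
finger_force: 98.5
```

arm_command --series '[0,0,0,0,0,0,1,0,0,0,0,0,0,1,0,0,0,0,0,0,1]'

```text
time: 5.93
eef_pos: [0.5078, 0.2425, 0.1258]
tcp_rot: [0.975, -0.222, 0.0, 0.0]
contact_force: [-0.1, 0.6, -1.2]
opening: 0.246
finger_force: 98.5
```

Run:
```python
from h import *
rel([.506,0.2435,.10],-25.6)
s=cam("side"); c=cam("top")
o=np.zeros((600,800,3),np.uint8); o[:,:500]=cv2.resize(s[0][185:285,238:321],(500,600),interpolation=2); o[:300,500:]=cv2.resize(c[0][165:245,200:280],(300,300)); cv2.imwrite("pics/over.png",o)
```

```text
t 5.93 pos [0.5078 0.2425 0.1258] F [-0.13  0.58 -1.2 ] open 0.246 ff 98.5 q [ 0.27  0.12  1.92 -0.    1.1   2.28]
shift cm [-0.21 -0.01  2.58] turn deg [ 0.02 -0.01 -0.1 ]
```

View pics/over.png

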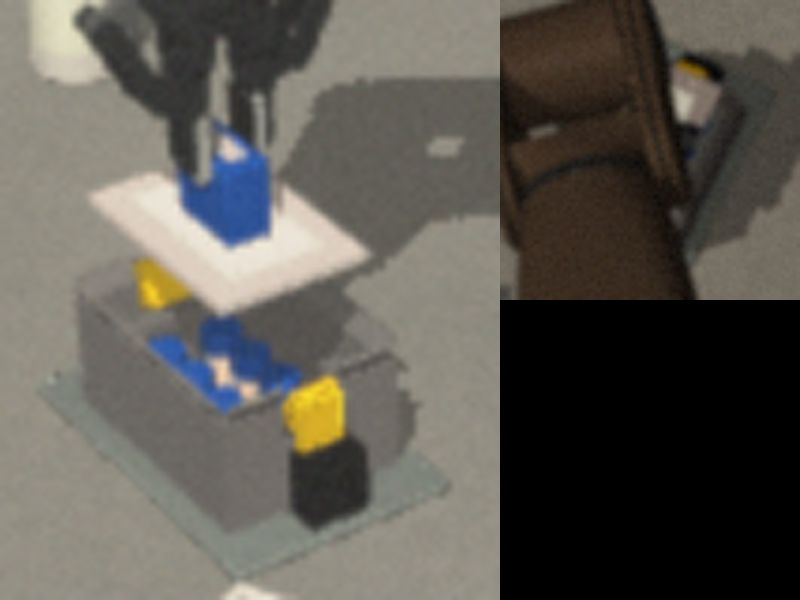

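The cover hangs level over the carrier: plate corners in the crop at (88,195), (222,310), (372,255), (155,172); base corners at (40,383), (238,580), (450,487). I compare the two centres in this same view.

Run:
```python
from h import *
s=cam("side")
g=lambda p:(p[0]/6.024+238-.45,p[1]/6+185-.45)
P=np.array([ray(s,g(p),.1248)[:2] for p in((88,195),(222,310),(372,255),(155,172))])*1000
for z in (0,.004):
    B=np.array([ray(s,g(p),z)[:2] for p in((40,383),(238,580),(450,487))])*1000
    print(z,"base",B.round(1).tolist(),"ctr",(B[0]+B[2])/2,"L",np.linalg.norm(B[0]-B[1]),"W",np.linalg.norm(B[1]-B[2]),"ang",np.rad2deg(np.arctan2(*(B[0]-B[1])[::-1])))
print("plate",P.round(1).tolist(),P.mean(0),"L",np.linalg.norm(P[0]-P[1]),"W",np.linalg.norm(P[1]-P[2]),"ang",np.rad2deg(np.arctan2(*(P[0]-P[1])[::-1])),np.rad2deg(np.arctan2(*(P[3]-P[2])[::-1])))
rel([.506,0.2435,.10],-25.6)
```

```text
0 base [[619.9, 254.1], [447.6, 339.1], [396.9, 231.5]] ctr [508.39268983 242.78938058] L 192.1249378049541 W 118.95044516044321 ang -26.261272667567024
0.004 base [[616.3, 258.6], [444.7, 343.2], [394.2, 236.1]] ctr [505.25766144 247.36221984] L 191.27007973713742 W 118.42117629572641 ang -26.26127266756697
plate [[578.5, 257.3], [468.6, 309.9], [432.8, 238.6], [562.4, 224.4]] [510.57428918 257.5439942 ] L 121.84125081727524 W 79.80544139916556 ang -25.611177302121924 -6.228808119320559
t 6.08 pos [0.5078 0.2427 0.1259] F [-0.02 -0.93 -2.19] open 0.247 ff 98.5 q [ 0.27  0.12  1.92 -0.    1.1   2.29]
shift cm [-0.2   0.    2.59] turn deg [ 0.01 -0.   -0.11]
```

arm_command --series '[0,0,1,0,0,0,1,0,0,2,0,0,0,1,0,0,3,0,0,0,1,0,0,4,0,0,0,1,0,0,4.5,0,0,0,1,0,0,4.8,0,0,0,1,0,0,4.8,0,0,0,1,0,0,4.8,0,0,0,1,0,0,4.8,0,0,0,1,0,0,4.8,0,0,0,1]'

```text
time: 6.92
eef_pos: [0.5079, 0.2438, 0.0787]
tcp_rot: [0.975, -0.222, 0.001, -0.0]
contact_force: [-0.1, 0.0, -2.6]
opening: 0.244
finger_force: 98.5
```

```bash
python3 -c "
from h import *
rel([.507,0.243,.067],-25.7)"
```

```text
t 6.92 pos [0.5079 0.2438 0.0787] F [-0.08  0.01 -2.55] open 0.244 ff 98.5 q [0.27 0.18 1.95 0.   1.01 2.29]
shift cm [-0.05  0.11  1.17] turn deg [-0.05 -0.06  0.08]
```

arm_command --series '[0,0,0.3,0,0,0,1,0,0,0.6,0,0,0,1,0,0,0.9,0,0,0,1,0,0,1.0,0,0,0,1,0,0,1.0,0,0,0,1,0,0,1.0,0,0,0,1]'

```text
time: 7.42
eef_pos: [0.5071, 0.2436, 0.0677]
tcp_rot: [0.975, -0.222, -0.0, 0.0]
contact_force: [-0.6, 0.1, -1.0]
opening: 0.245
finger_force: 98.5
```

arm_command --series '[0,0,0.1,0,0,0,1,0,0,0.15,0,0,0,1,0,0,0.15,0,0,0,1,0,0,0.15,0,0,0,1]'

```text
time: 7.75
eef_pos: [0.507, 0.2438, 0.0665]
tcp_rot: [0.975, -0.222, -0.0, -0.0]
contact_force: [-2.7, 0.4, -0.7]
opening: 0.249
finger_force: 98.7
```

arm_command --series '[0,0,0.1,0,0,0,1,0,0,0.1,0,0,0,1,0,0,0.1,0,0,0,1,0,0,0.1,0,0,0,1]'

```text
time: 8.08
eef_pos: [0.5072, 0.2437, 0.0655]
tcp_rot: [0.975, -0.222, -0.0, -0.0]
contact_force: [-3.8, 2.3, 1.5]
opening: 0.245
finger_force: 98.8
```

arm_command --series '[0,0,0.1,0,0,0,1,0,0,0.1,0,0,0,1,0,0,0.1,0,0,0,1,0,0,0.1,0,0,0,1]'

```text
time: 8.42
eef_pos: [0.5072, 0.2437, 0.0644]
tcp_rot: [0.975, -0.222, -0.0, -0.0]
contact_force: [-3.2, 1.0, 1.5]
opening: 0.245
finger_force: 98.8
```

Run:
```python
from h import *
rel([.507,0.243,.057],-25.7)
s=cam("side"); print(telemetry.get_state()["wrist_torque"].round(2))
cv2.imwrite("pics/on.png",cv2.resize(s[0][205:285,238:321],(622,600),interpolation=2))
```

```text
t 8.42 pos [0.5072 0.2437 0.0644] F [-3.22  1.02  1.54] open 0.245 ff 98.8 q [0.27 0.2  1.96 0.   0.99 2.29]
shift cm [0.01 0.07 0.74] turn deg [0.   0.02 0.08]
[ 0.27  0.64 -0.04]
```

View pics/on.png

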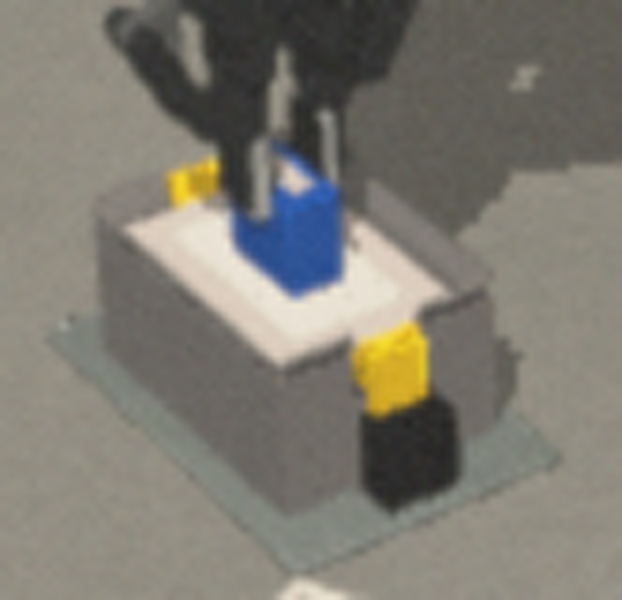

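The cover sits inside the rim, level, on both clips. The sideways force (about 3 N toward -x) says it bears more on the +x clip, so I ease it 1 mm back and hold.

arm_command --series '[-0.1,0,0,0,0,0,1,-0.1,0,0,0,0,0,1,-0.1,0,0,0,0,0,1,-0.1,0,0,0,0,0,1]'

```text
time: 8.8
eef_pos: [0.5069, 0.2439, 0.0647]
tcp_rot: [0.975, -0.222, 0.001, -0.0]
contact_force: [-2.0, -0.1, 1.9]
opening: 0.253
finger_force: 98.8
```

arm_command --series '[0,0,0.05,0,0,0,1,0,0,0.1,0,0,0,1,0,0,0.1,0,0,0,1,0,0,0.1,0,0,0,1]'

```text
time: 9.13
eef_pos: [0.5072, 0.244, 0.0642]
tcp_rot: [0.975, -0.222, 0.001, -0.0]
contact_force: [-2.3, -0.8, 5.5]
opening: 0.244
finger_force: 99.3
```

arm_command --series '[0,0,0.1,0,0,0,1,0,0,0.2,0,0,0,1,0,0,0.2,0,0,0,1,0,0,0.2,0,0,0,1]' --force 115

```text
time: 9.47
eef_pos: [0.5076, 0.2444, 0.0626]
tcp_rot: [0.975, -0.222, 0.001, -0.001]
contact_force: [-2.7, 1.0, 6.1]
opening: 0.24
finger_force: 116.5
```

arm_command --series '[0,0,0.1,0,0,0,1,0,0,0.2,0,0,0,1,0,0,0.2,0,0,0,1,0,0,0.2,0,0,0,1]'

```text
time: 9.8
eef_pos: [0.508, 0.2445, 0.0612]
tcp_rot: [0.975, -0.222, 0.002, -0.001]
contact_force: [-1.9, -0.6, 8.5]
opening: 0.239
finger_force: 116.8
```

arm_command --series '[-0.05,0,0.1,0,0,0,1,-0.05,0,0.2,0,0,0,1,-0.05,0,0.3,0,0,0,1,-0.05,0,0.3,0,0,0,1]'

```text
time: 10.13
eef_pos: [0.5076, 0.2449, 0.0586]
tcp_rot: [0.975, -0.221, 0.002, -0.001]
contact_force: [-4.1, 1.3, 10.3]
opening: 0.24
finger_force: 117.0
```

arm_command --series '[0,0,0.1,0,0,0,1,0,0,0.2,0,0,0,1,0,0,0.3,0,0,0,1,0,0,0.3,0,0,0,1]'

```text
time: 10.47
eef_pos: [0.5057, 0.2443, 0.0526]
tcp_rot: [0.975, -0.222, -0.0, -0.0]
contact_force: [0.4, 0.6, -1.7]
opening: 0.24
finger_force: 115.4
```

It let go past the peak; now pressing home.

arm_command --series '[0,0,0.1,0,0,0,1,0,0,0.2,0,0,0,1,0,0,0.3,0,0,0,1,0,0,0.4,0,0,0,1,0,0,0.4,0,0,0,1,0,0,0.4,0,0,0,1]'

```text
time: 10.97
eef_pos: [0.5065, 0.2441, 0.0511]
tcp_rot: [0.975, -0.222, 0.0, 0.0]
contact_force: [-4.6, -0.8, 9.7]
opening: 0.242
finger_force: 116.8
```

```bash
python3 -c "
from h import *
rel([.507,0.243,.051],-25.7)"
```

```text
t 10.97 pos [0.5065 0.2441 0.0511] F [-4.62 -0.85  9.66] open 0.242 ff 116.8 q [ 0.27  0.22  1.96 -0.    0.96  2.29]
shift cm [0.09 0.08 0.01] turn deg [ 0.02 -0.02  0.09]
```

arm_command --series '[0,0,0.1,0,0,0,1,0,0,0.2,0,0,0,1,0,0,0.3,0,0,0,1,0,0,0.3,0,0,0,1,0,0,0.3,0,0,0,1,0,0,0.3,0,0,0,1]'

```text
time: 11.47
eef_pos: [0.5075, 0.2445, 0.051]
tcp_rot: [0.975, -0.222, 0.001, -0.0]
contact_force: [-8.3, -2.7, 21.5]
opening: 0.243
finger_force: 118.2
```

arm_command --series '[0,0,0.05,0,0,0,1,0,0,0.1,0,0,0,1,0,0,0.1,0,0,0,1,0,0,0.1,0,0,0,1,0,0,0.1,0,0,0,1,0,0,0.1,0,0,0,1]'

```text
time: 11.97
eef_pos: [0.5076, 0.2445, 0.051]
tcp_rot: [0.975, -0.221, 0.001, 0.0]
contact_force: [-10.0, -4.4, 25.9]
opening: 0.238
finger_force: 118.8
```

Run:
```python
from h import *
rel([.507,0.243,.051],-25.7)
s=cam("side")
cv2.imwrite("pics/home.png",cv2.resize(s[0][205:285,238:321],(622,600),interpolation=2))
```

```text
t 11.97 pos [0.5076 0.2445 0.051 ] F [-10.05  -4.35  25.88] open 0.238 ff 118.8 q [ 0.27  0.22  1.96 -0.    0.96  2.29]
shift cm [0.01 0.16 0.  ] turn deg [-0.   -0.07  0.11]
```

View pics/home.png

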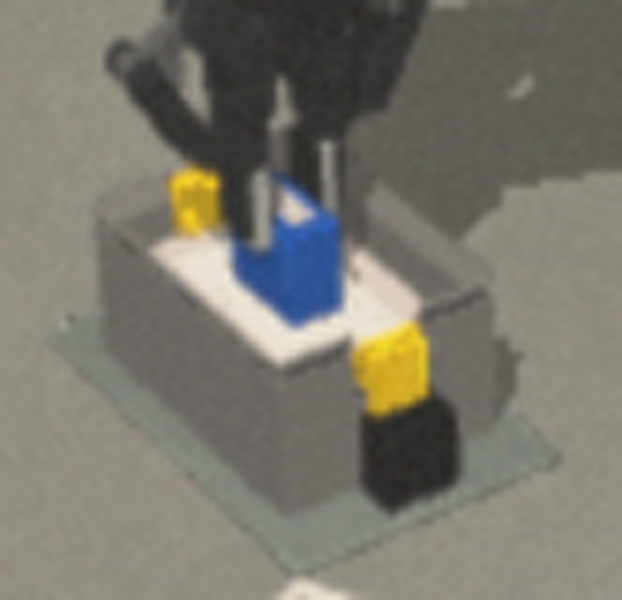

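The plate is down on the ledge with both clips standing upright over its edges and 26 N of push. I relieve the side load slightly, then hand in.

arm_command --series '[-0.05,0.05,0,0,0,0,1,-0.1,0.1,0,0,0,0,1,-0.1,0.1,0,0,0,0,1,-0.1,0.1,0,0,0,0,1,-0.1,0.1,0,0,0,0,1,-0.1,0.1,0,0,0,0,1]'

```text
time: 12.52
eef_pos: [0.5077, 0.2445, 0.051]
tcp_rot: [0.975, -0.222, 0.002, -0.001]
contact_force: [-6.6, -1.6, 22.1]
opening: 0.24
finger_force: 118.4
```

```bash
python3 -c "
from h import *
rel([.507,0.243,.051],-25.7)
print(ctrl.sign_off())"
```

```text
t 12.52 pos [0.5077 0.2445 0.051 ] F [-6.65 -1.65 22.13] open 0.24 ff 118.4 q [ 0.27  0.21  1.96 -0.    0.96  2.29]
shift cm [0.   0.17 0.  ] turn deg [-0.17 -0.23  0.1 ]
the job is handed in; nothing more can be done
None
```

The large cover is home on the carrier's ledge, both clips look snapped over its edges in the side view, and I handed it in at 12.5 s still pressing with about 22 N; sign-off returned no verdict.

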